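# Shim and wedge a plaster mould shut

## Task

The two-part plaster mould in the wooden frame is slightly open: lift flat spacers up off the rack and hang them by their ears in the gap against the backboard, one or two, as many as still leave room for the wedge to enter. Then take the wedge off the rack and press it down upright, tapered side to the mould, between the last spacer and the loose half until it binds and the mould is shut, and finish still gripping the wedge with the stack tight. Leave the pots and jars where they are.

Things in the scene. Friction and masses are not known exactly. Their poses are not given: they have to be found in the camera images.
- frame: Fixed wooden frame, 195 x 150 mm. Origin on the bench; x runs along the stack from mould to backboard, z up. Base top (floor) at z = 12 mm; side rails along x, inner faces at y = -48 and 48 mm, 12 mm thick, tops at z = 80 mm. Plaster mould halves 90 mm wide (y), tops at z = 100 mm; the fixed one at x = -95 to -50 mm. With the mould closed the loose half's face is at x = -5 mm.
- loose_half (a joint): Mould opening (m): how far the loose plaster half, 45 mm thick, stands off the fixed half, sliding along the frame's x towards the backboard. 0 is closed; starts 3.5 to 5 mm open; slides under about 2 N.
- mould_face (a point): Middle of the top edge of the loose half's face towards the backboard (100 mm above the bench); moves with the loose half.
- backboard: Fixed upright board across the frame, 15 mm thick, top at z = 95 mm. Origin on the bench below the middle of its face towards the mould; axes parallel to the frame's. Mould closed, the gap from loose half to this face is 23 to 42 mm by run: up to about 32.5 mm takes one spacer and the wedge, more takes two spacers and the wedge.
- rack: Fixed hanging rack, 250 x 150 mm, origin on the bench at its centre. Two rails along its x at y = -54 and 54 mm, tops at z = 120 mm, with three places at x = -75, 0 and 75 mm between 10 mm high upturned lips. Items hang between the rails by their ears, axes parallel to the rack's, in any order, and lift straight up.
- spacer_left: Plywood spacer, 10 mm thick (its x), 60 g. Origin: middle of the underside of its ears, by which it hangs on rails (in the frame at z = 80 mm). Ears 120 mm along y, z 0 to 12 mm. Plate 84 mm wide, z -62 to 0. Grip tab 20 mm wide centred at y = 32 mm, z 12 to 58 mm: pinch it across the 10 mm. Clear of the board as it goes in, then slid along the rails against it.
- spacer_right: Same as spacer_left but with the grip tab at y = -32 mm, so that both tabs and the wedge's head stand side by side in the stack.
- wedge: Wooden wedge, 80 to 170 g. Origin: middle of the underside of its ears (120 mm along y, z 0 to 12). Head to grip 26.5 (x) x 26 mm, z 12 to 58. Below, 60 mm wide: flat face at x = 13.25 mm (to the spacer), tapered face towards -x (to the mould); 26.5 mm thick at z = 0, 4 mm at the tip, z = -90. A push down of about 15 N binds it, tip still off the frame's floor.
- glaze_jar: Bystander: jar, 56 mm wide, 75 mm tall. Origin under its centre.
- bowl: Bystander: small bowl, 90 mm wide, 45 mm tall. Origin under its centre.
- mug: Bystander: mug, 76 mm wide, 85 mm tall. Origin under its centre.
- slip_bottle: Bystander: bottle, 60 mm wide, 150 mm tall. Origin under its centre.
Mind the look-alikes: they are no part of the job. Leave any orange, purple or turquoise look-alike of the spacer_right alone.

How it is judged (in metres and radians):
On the way, in this order (a step that is already met when the one before it is completed fails the run):
1. a spacer has been lifted up and off the rack (height (world z) of any of spacer_left, spacer_right above 0.145 m), for 0.1 s.
2. a spacer hangs by its ears on the frame's side rails, in the gap between the loose half and the backboard (((x of spacer_left in the frame of frame between 0 and 0.05 m and y of spacer_left in the frame of frame between -0.02 and 0.02 m and z of spacer_left in the frame of frame between 0.074 and 0.084 m) or (x of spacer_right in the frame of frame between 0 and 0.05 m and y of spacer_right in the frame of frame between -0.02 and 0.02 m and z of spacer_right in the frame of frame between 0.074 and 0.084 m))), for 0.2 s.
At the end, for the whole second after the job is handed in: Mould closed to 1.5 mm; wedge upright to 7 deg, within 20 mm of mid-width, off the floor (ears 106 to 175 mm above the bench), pressing a spacer and the loose half over 2 N each; a spacer presses the backboard over 2 N; they hang on the rails (ears within 6 mm); the fingers grip the wedge over 5 N (value of joint loose_half below 0.0015 m and (((x of spacer_left in the frame of frame between 0 and 0.05 m and y of spacer_left in the frame of frame between -0.02 and 0.02 m and z of spacer_left in the frame of frame between 0.074 and 0.084 m) and contact force between spacer_left and backboard above 2 N) or ((x of spacer_right in the frame of frame between 0 and 0.05 m and y of spacer_right in the frame of frame between -0.02 and 0.02 m and z of spacer_right in the frame of frame between 0.074 and 0.084 m) and contact force between spacer_right and backboard above 2 N)) and (((x of spacer_left in the frame of frame between 0 and 0.05 m and y of spacer_left in the frame of frame between -0.02 and 0.02 m and z of spacer_left in the frame of frame between 0.074 and 0.084 m) and contact force between spacer_left and wedge above 2 N) or ((x of spacer_right in the frame of frame between 0 and 0.05 m and y of spacer_right in the frame of frame between -0.02 and 0.02 m and z of spacer_right in the frame of frame between 0.074 and 0.084 m) and contact force between spacer_right and wedge above 2 N)) and angle between wedge's own z axis and vertical below 0.12 rad and z of wedge in the frame of frame between 0.106 and 0.175 m and x of wedge in the frame of frame between -0.02 and 0.03 m and y of wedge in the frame of frame between -0.02 and 0.02 m and contact force between wedge and loose_half above 2 N and contact force between the fingers and wedge above 5 N); the arm keeps its last pose, push and grip.
It fails at once if a pot, jar, mug or bottle on the bench was moved by more than 4 cm (distance of any of glaze_jar, bowl, mug, slip_bottle from where it was at the start of the episode above 0.04 m).
It also fails if it takes over 72 s, if anything falls off the work surface, if the arm or the gripper's body presses on something with over 40 N, if the wrist force passes 120 N, or if a joint passes its speed limit or range.

## Robot

A 6-joint arm with a two-finger parallel gripper is mounted at the origin on the work surface. World frame = base frame: x ahead of the robot, y to its left, z up, the work surface at z = 0. Lengths are in m, angles in degrees, forces in N, time in s.
With the tool pointing down it reaches from about 0.375 to 0.9 m from the base axis. Payload 3.1 kg.
Tool frame: the origin (TCP) lies on the centre line of the jaws, within the pads' length; the fingertips stand 8 mm ahead of it and the grasp point (between the pads) lies 11 mm behind it; z points along the fingers, y is the line along which they close (so a half turn about z gives the same grasp; the last joint's range is limited). The gripper opens to 87 mm and grips with 3 to 60 N. Pads are 19 mm wide; open, the fingers measure 117 mm over their backs; the gripper's body (75 mm by 190 mm) begins 51 mm behind the grasp point.
Start: joints at [-80.988, 30.224, 82.088, -0, 67.689, -10.227], TCP at [0.206, -0.59, 0.197] pointing down, gripper open.
Joint ranges: [-176.69, 176.69], [-43.24, 126.21], [12.49, 139.97], [-82, 262], [0, 151.66], [-163.58, 163.58]. Speed limits (degrees/s): [159.86, 159.86, 180, 180, 180, 180].

## Interface

Orientations are given as a 3x3 rotation matrix whose columns are the frame's x, y, z axes.
In Python, from rig import * gives the robot as it stands.
- The arm moves only by the tool step_arm, never from a script. Its argument "targets" is a list of rows, each a list of 5 numbers: the opening, from -1 (shut) to 1 (fully open), then the shift along the world's x, y, z normalised to -1 to 1, where 1 is 0.25 m, then the turn about the world's z normalised to -1 to 1, where 1 is 180 degrees. In form: [[fingers, x, y, z, turn], ...]. A call has 1 to 20 rows; each row is the pose to reach, as a shift and turn from the pose commanded when the call began, turning the shorter way round; what a row does not reach only later rows make up. A row lasts 1/10 s, in which the tool goes at most 50 mm and 8.59 degrees, less where a joint would pass 70% of its speed; a pose out of reach is approached as far as the arm can. A call with a number of a shift or a turn outside -1 to 1 is refused whole. A call with a gripper value outside its range is refused whole. The fingers move at their own pace and stop on an object; the grip force is fixed at half the most. Time passes only in rows, so rows that repeat a pose let the fingers close. It gives the time, the measured TCP pose, the force, the opening and the grip force at its end, in the units of the state.
- read_state(): the state, without advancing time (a new reading comes with each control period).
- capture(name): name is "scene" or "top"; returns a dict with "color" (384x512x3 uint8, red, green, blue), "mtx" (3x3 intrinsics, pixels), "pose" (4x4, takes a point from camera to world coordinates). Camera axes: x right, y down, z forward; pixel columns grow to the right and rows downward; lengths in m; the calibration is good to about 2 mm. A picture is of the moment at which its call begins. There is no depth.
- hand_in(): hands the job in; it is judged then, once.
The state is a dict: "time_s": time; "joint_positions": joint angles; "qvel": joint speeds; "tau": joint torques, N m; "position": TCP position; "tcp_rot": TCP orientation; "force": force on the tool from outside, world axes, zero at the start; "moment": the same for the moment, N m; "opening": opening from 0.0 (shut) to 1.0 (fully open); "grasp_force": force on a finger pad.
Only numpy, scipy, OpenCV 4.12 (cv2) and the standard library are available. Lean on these libraries where they do the work, as an engineer would, in place of code of your own. Each camera call takes 0.05 s, during which the arm holds its last target. There are 200 camera calls.

## Working session

There is one attempt and no reset: what is moved stays moved. The work goes in short steps, Python scripts to look and compute and a tool call to move; the robot and the scene stay as the last step left them, time stands still between calls to the robot, and variables do not carry over. Pictures are saved under pics/ and viewed, at most 10 in all, crops included, and the job is handed in when it is done.

Besides the shell and the picture viewer there is one more tool, called as name(argument=value, ...), one argument or row to a line, values as JSON. step_arm: Moves the arm, as the interface text tells. Scaled input: -1 to 1 covers 0.25 m each way for a shift and 180 degrees each way for a turn. Its arguments: {"type":"object","properties":{"targets":{"type":"array","items":{"type":"array","items":{"type":"number"}}}},"required":["targets"]}

```bash
mkdir -p pics; cat > h.py <<'E'
from rig import *
import numpy as np, cv2
def ray(c,u,v):
    d=np.linalg.inv(c["mtx"])@[u,v,1]; T=np.array(c["pose"]); return T[:3,3],T[:3,:3]@d
def onz(c,u,v,z):
    o,d=ray(c,u,v); return o+d*(z-o[2])/d[2]
def proj(c,p):
    T=np.array(c["pose"]); q=T[:3,:3].T@(np.array(p)-T[:3,3]); q=c["mtx"]@q; return q[:2]/q[2]
E
python3 - <<'E'
from h import *
for n in("scene","top"):
    c=capture(n); np.savez(n+".npz",**c)
    cv2.imwrite(f"pics/{n}0.png",cv2.resize(c["color"][:,:,::-1],(800,600),interpolation=cv2.INTER_CUBIC))
    print(n,c["mtx"].round(1).tolist(),c["pose"].round(3).tolist())
s=read_state();print(s)
E
```

```text
scene [[365.2, 0.0, 252.1], [0.0, 365.2, 192.2], [0.0, 0.0, 1.0]] [[-0.884, 0.379, -0.272, 0.769], [0.467, 0.7, -0.54, 0.477], [-0.014, -0.605, -0.796, 0.833], [0.0, 0.0, 0.0, 1.0]]
top [[396.9, 0.0, 252.9], [0.0, 396.9, 189.9], [0.0, 0.0, 1.0]] [[0.003, -0.992, 0.125, 0.377], [-1.0, -0.002, 0.007, -0.046], [-0.007, -0.125, -0.992, 0.978], [0.0, 0.0, 0.0, 1.0]]
{'time_s': 0.1, 'joint_positions': array([-8.09867248e+01,  3.02732254e+01,  8.21466037e+01, -1.91972015e-04,
        6.76873688e+01, -1.02266687e+01]), 'qvel': array([-0.04312904, -0.12004055, -0.12932371,  0.11999361,  0.00994819,
        0.04905298]), 'tau': array([-2.26035850e-04, -4.40987062e+01, -1.77149695e+01,  6.34814682e-02,
        5.33701340e-02, -4.77425817e-05]), 'position': array([ 0.20587935, -0.58940538,  0.1956875 ]), 'tcp_rot': array([[ 9.44146499e-01,  3.29525872e-01, -2.96171606e-04],
       [ 3.29525841e-01, -9.44144749e-01,  1.84736831e-03],
       [ 3.29126786e-04, -1.84178252e-03, -9.99998250e-01]]), 'force': array([0.20123416, 0.31151289, 0.1977    ]), 'moment': array([-0.03830809, -0.02428079,  0.03084786]), 'grasp_force': 0.0, 'opening': 0.998571887147752}
```

View pics/scene0.png

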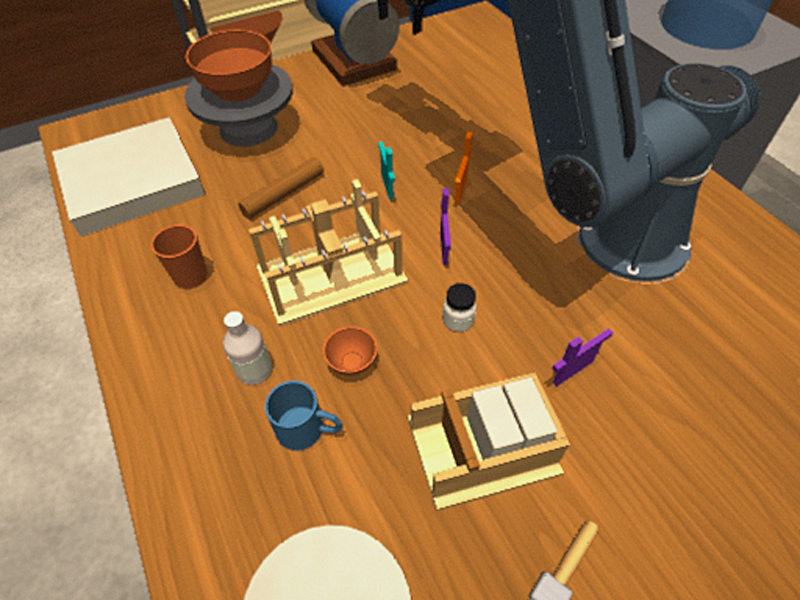

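View pics/top0.png

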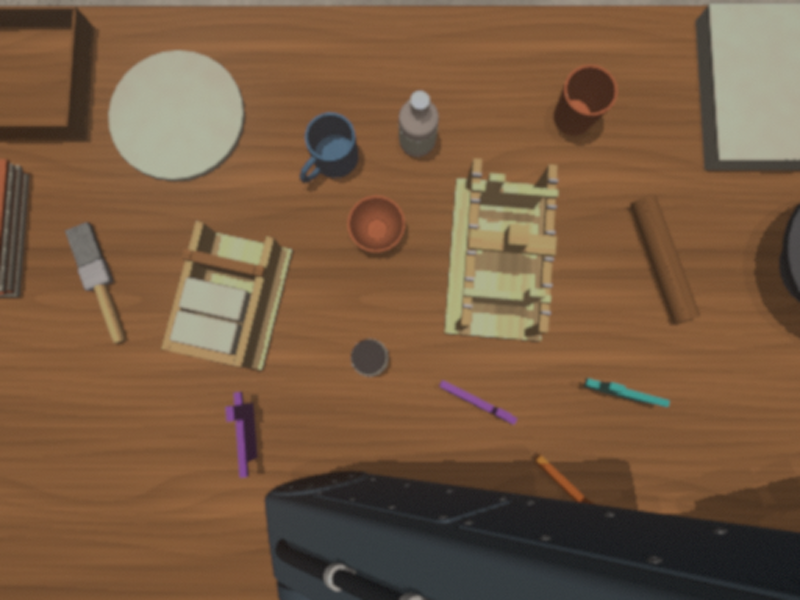

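The scene view shows the rack at (325,250) px with three hanging items. The frame is at (490,440), with its backboard at (460,430). The purple, orange and turquoise look-alikes stand loose on the bench. In the top view the rack is at (505,255) and the frame at (228,295). Next I'll enlarge the rack and the frame.

```bash
python3 - <<'E'
from h import *
s=np.load("scene.npz");t=np.load("top.npz")
def crop(c,x0,y0,w,h,W,H): return cv2.resize(c["color"][y0:y0+h,x0:x0+w,::-1],(W,H),interpolation=cv2.INTER_CUBIC)
cv2.imwrite("pics/a.png",crop(s,155,110,112,100,672,600))
a=crop(t,280,95,85,127,400,598);b=crop(t,100,135,90,108,400,480);b=cv2.copyMakeBorder(b,0,118,0,0,cv2.BORDER_CONSTANT)
cv2.imwrite("pics/b.png",np.hstack([a,b]))
E
```

```text
(no output)
```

View pics/a.png

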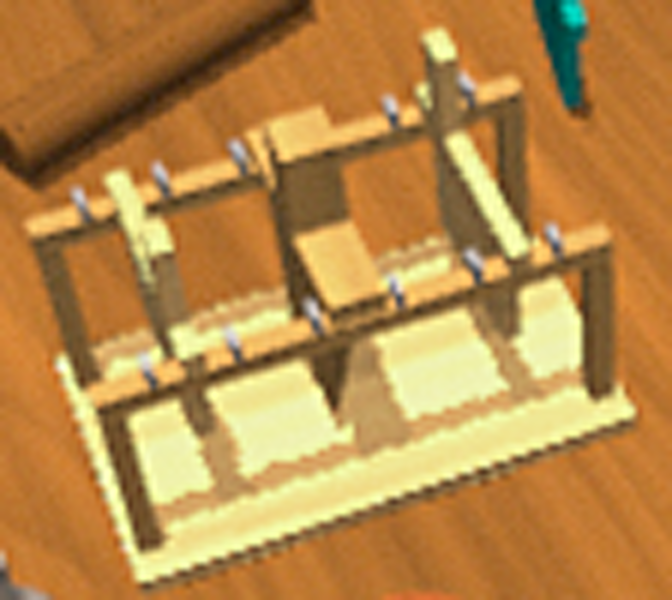

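View pics/b.png

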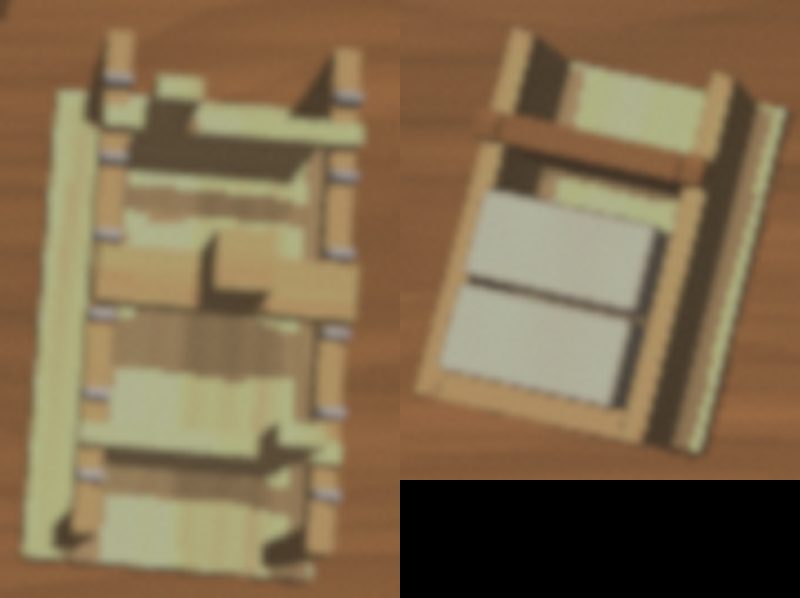

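The crops show the rack's three items in order. The far one (+x) is a pale spacer with its tab on the +y side, at top crop (180,90). The wedge with its wide head is in the middle, at (245,260). The near one is a pale spacer with its tab on the -y side, at (270,440).

Candidates in the top view: pale spacers on the rack at (497,185) and (548,293), purple at (478,402) and (240,435), turquoise at (627,393), orange at (560,478). Only the pale ones hang on the rack, so they fit and the coloured ones are look-alikes. In the scene crop the wedge's flat side faces left (+x) and its tapered side faces right (-x). That matches the frame, where the mould is on -x and the board on +x, so no half turn is needed.

```bash
cat > m.py <<'E'
from h import *
s=np.load("scene.npz");t=np.load("top.npz")
def blobs(c,m,amin):
    n,l,st,ce=cv2.connectedComponentsWithStats(m.astype(np.uint8)); return [(ce[i],st[i,4],l==i) for i in range(1,n) if st[i,4]>=amin]
from scipy.optimize import least_squares
for n,c,(x0,y0,w,h) in(("top",t,(280,95,85,127)),("scene",s,(155,110,112,100))):
    im=c["color"].astype(int); m=np.zeros(im.shape[:2],bool)
    m[y0:y0+h,x0:x0+w]=((im[...,2]-im[...,0])>(-2))[y0:y0+h,x0:x0+w]
    B=[b for b in blobs(c,m,3)]
    P=np.array([onz(c,*b[0],0.126)[:2] for b in B])
    print(n,[(b[0].round(1).tolist(),int(b[1])) for b in B])
    G=np.array([[x,y] for x in np.arange(-2.5,3)*.0375 for y in(-.054,.054)])
    def res(p,full=False):
        R=np.array([[np.cos(p[2]),-np.sin(p[2])],[np.sin(p[2]),np.cos(p[2])]]); Q=(P-p[:2])@R
        d=Q[:,None]-G[None]; k=(d**2).sum(2).argmin(1); r=d[range(len(P)),k]; return r if full else r.ravel()
    f=min((least_squares(res,[*P.mean(0)+[dx,0],a],loss="soft_l1",f_scale=.002) for a in(-.1,0,.1) for dx in (-.015,0,.015)),key=lambda f:f.cost)
    print("rack",f.x[:2].round(4),np.degrees(f.x[2]).round(2),"res mm",(res(f.x,True)*1000).round(1).tolist())
im=t["color"].astype(int); m=np.zeros(im.shape[:2],bool); z=im[135:243,100:190]
m[135:243,100:190]=(z.min(2)>125)&(z.max(2)-z.min(2)<35)
for b in blobs(t,m,100):
    r=cv2.minAreaRect(np.argwhere(b[2])[:,::-1].astype(np.float32)); c4=np.array([onz(t,*q,.1)[:2] for q in cv2.boxPoints(r)])
    e=np.diff(np.vstack([c4,c4[:1]]),axis=0); print("mould",b[0].round(1),b[1],"c",c4.mean(0).round(4),"sides",np.linalg.norm(e,axis=1).round(4),"ang",np.degrees(np.arctan2(e[:,1],e[:,0])).round(1))
E
python3 m.py
```

```text
top []m.py:16: RuntimeWarning: Mean of empty slice.
  f=min((least_squares(res,[*P.mean(0)+[dx,0],a],loss="soft_l1",f_scale=.002) for a in(-.1,0,.1) for dx in (-.015,0,.015)),key=lambda f:f.cost)
  ret = ret.dtype.type(ret / rcount)
Traceback (most recent call last):
  File "m.py", line 16, in <module>
    f=min((least_squares(res,[*P.mean(0)+[dx,0],a],loss="soft_l1",f_scale=.002) for a in(-.1,0,.1) for dx in (-.015,0,.015)),key=lambda f:f.cost)
  File "m.py", line 16, in <genexpr>
    f=min((least_squares(res,[*P.mean(0)+[dx,0],a],loss="soft_l1",f_scale=.002) for a in(-.1,0,.1) for dx in (-.015,0,.015)),key=lambda f:f.cost)
           ~~~~~~~~~~~~~^^^^^^^^^^^^^^^^^^^^^^^^^^^^^^^^^^^^^^^^^^^^^^^^^^^^^^^
ValueError: Initial guess is outside of provided bounds
```

```bash
python3 - <<'E'
from h import *
t=np.load("top.npz")["color"].astype(int);s=np.load("scene.npz")["color"].astype(int)
print(t[126:131,300:310].tolist())
print((s[136:144,165:172]).tolist())
E
sed -i 's/(im\[...,2\]-im\[...,0\])>(-2))/(im[...,2]-im[...,0])>(-22 if n=="top" else -5))\&(im.max(2)>80))/; s/=((im\[...,2\]/=(((im[...,2]/' m.py; python3 m.py
```

```text
[[[155, 149, 109], [154, 137, 104], [166, 143, 110], [170, 146, 112], [171, 146, 112], [167, 142, 107], [148, 125, 95], [116, 98, 74], [92, 78, 58], [90, 76, 56]], [[150, 146, 108], [143, 132, 110], [155, 140, 123], [161, 147, 129], [164, 147, 130], [161, 145, 128], [142, 127, 111], [111, 98, 84], [91, 78, 60], [88, 74, 54]], [[145, 142, 106], [125, 118, 100], [130, 122, 113], [138, 130, 122], [140, 131, 124], [141, 132, 124], [128, 119, 110], [106, 96, 84], [90, 77, 60], [88, 73, 54]], [[144, 140, 103], [117, 108, 86], [116, 105, 90], [119, 107, 96], [120, 109, 98], [119, 109, 98], [111, 100, 89], [98, 85, 71], [90, 76, 58], [88, 75, 54]], [[149, 143, 103], [136, 119, 85], [141, 119, 86], [143, 118, 87], [140, 115, 85], [136, 113, 84], [123, 103, 78], [109, 96, 73], [104, 95, 71], [102, 94, 69]]]
[[[70, 45, 18], [94, 61, 27], [103, 67, 31], [112, 70, 26], [129, 76, 31], [149, 92, 36], [179, 110, 44]], [[92, 57, 29], [100, 61, 29], [103, 63, 26], [151, 93, 37], [184, 115, 47], [185, 114, 46], [183, 113, 45]], [[105, 66, 25], [124, 78, 30], [148, 89, 40], [187, 114, 51], [189, 119, 50
[... 629 characters left out ...]
], 8), ([353.0, 115.5], 10), ([304.2, 128.2], 6), ([352.2, 132.2], 6), ([302.3, 144.6], 7), ([352.0, 149.0], 3), ([301.5, 161.3], 6), ([351.0, 165.5], 6), ([300.0, 178.0], 5)]
rack [ 0.562  -0.2008] -4.56 res mm [[0.1, 1.4], [0.0, 0.8], [0.0, -1.4], [-0.5, 0.7], [0.3, 0.2], [-0.8, -0.8], [0.3, -0.6], [-0.2, -0.6], [0.8, 0.2]]
scene [([249.9, 112.7], 26), ([249.4, 122.7], 16), ([233.7, 154.0], 3)]
rack [ 0.4226 -0.153 ] 47.1 res mm [[-4.1, -2.2], [-0.2, 7.7], [14.6, -0.5]]
mould [135.8 190.5] 741 c [0.4871 0.2222] sides [0.0448 0.087  0.0446 0.0864] ang [ -10.4 -102.9  168.9   77.2]
mould [129.8 212. ] 736 c [0.4382 0.2333] sides [0.0423 0.087  0.0421 0.0865] ang [ -10.1 -102.5  169.2   77.6]
```

```bash
python3 - <<'E'
from h import *
s=np.load("scene.npz");t=np.load("top.npz")
O=np.array([.5089,.2174]);a=np.radians(-12.7);ex=np.array([np.cos(a),np.sin(a)]);ey=np.array([-ex[1],ex[0]])
def prof(c,xs,ys,z):
    im=cv2.cvtColor(c["color"],cv2.COLOR_RGB2GRAY).astype(np.float32); out=[]
    for x in xs:
        q=np.array([proj(c,[*(O+ex*x+ey*y),z]) for y in ys],np.float32)
        out.append(cv2.remap(im,q[:,0][None],q[:,1][None],cv2.INTER_LINEAR).mean())
    return out
xs=np.arange(-.01,.062,.002)
for n,c in(("top",t),("scene",s)):
    for z in (.095,):
        print(n,z,[(round(x*1000),round(v)) for x,v in zip(xs,prof(c,xs,np.linspace(-.03,.03,13),z))])
xs=np.arange(-.11,.01,.002)
for n,c in(("top",t),("scene",s)):
    print(n,"mould",[(round(x*1000),round(v)) for x,v in zip(xs,prof(c,xs,np.linspace(-.03,.03,13),.1))])
    ys=np.arange(-.066,.067,.002)
    print(n,"y",[(round(y*1000),round(np.mean(prof(c,np.linspace(-.085,-.06,5),[y],.1)))) for y in ys])
im=s["color"].astype(float); m=np.zeros(im.shape[:2],np.uint8); w=(slice(110,210),slice(155,267))
m[w]=((im[...,2]/(im[...,0]+1)>.66)&(im[...,0]>120))[w]
n,l,st,ce=cv2.connectedComponentsWithStats(m)
r=np.radians(-4.56);R=np.array([[np.cos(r),-np.sin(r)],[np.sin(r),np.cos(r)]])
for i in range(1,n):
    if st[i,4]>2: print(ce[i].round(1),st[i,4],((onz(s,*ce[i],.126)[:2]-[.562,-.2008])@R*1000).round(1))
for p in ([0,0],[-.0938,.054],[.0938,.054]): 
    w=[*(R@p+[.562,-.2008]),.126]; print(p,proj(t,w).round(1),proj(s,w).round(1))
E
```

```text
top 0.095 [(-10, 173), (-8, 173), (-6, 171), (-4, 165), (-2, 153), (0, 145), (2, 144), (4, 146), (6, 146), (8, 145), (10, 140), (12, 126), (14, 107), (16, 84), (18, 65), (20, 59), (22, 68), (24, 85), (26, 98), (28, 104), (30, 105), (32, 105), (34, 106), (36, 111), (38, 122), (40, 136), (42, 144), (44, 147), (46, 147), (48, 147), (50, 147), (52, 147), (54, 147), (56, 148), (58, 147), (60, 147)]
scene 0.095 [(-10, 233), (-8, 236), (-6, 231), (-4, 178), (-2, 105), (0, 81), (2, 86), (4, 88), (6, 88), (8, 87), (10, 87), (12, 86), (14, 83), (16, 115), (18, 175), (20, 189), (22, 175), (24, 144), (26, 129), (28, 131), (30, 132), (32, 133), (34, 136), (36, 125), (38, 83), (40, 45), (42, 41), (44, 46), (46, 51), (48, 54), (50, 50), (52, 78), (54, 159), (56, 186), (58, 185), (60, 183)]
top mould [(-110, 120), (-108, 133), (-106, 143), (-104, 146), (-102, 147), (-100, 146), (-98, 143), (-96, 141), (-94, 149), (-92, 163), (-90, 171), (-88, 173), (-86, 173), (-84, 173), (-82, 173), (-80, 173), (-78, 173), (-76, 173), (-74, 173), (-72, 173), (-70, 173), (-68, 173), (-66, 173), (-64, 173), (-62, 173
[... 3079 characters left out ...]
9]
[246.3 166.5] 89 [-69.7 112.4]
[198.7 162.7] 6 [38.3 49.9]
[189.3 165.8] 29 [63.8 50.4]
[228.8 172.7] 152 [-21.  113.6]
[177.6 170.1] 14 [95.6 52.4]
[165.6 172. ] 8 [125.5  45.9]
[202.  181.4] 149 [ 50.3 112.8]
[249.  175.4] 5 [-64.4 142.6]
[168.3 178.3] 3 [124.7  69.1]
[235.6 180. ] 9 [-27.9 142.7]
[183.4 186.9] 90 [ 97.9 110.9]
[228.  182.4] 5 [ -7.9 142.2]
[172.7 190.1] 15 [125.  109.9]
[212.4 187.8] 5 [ 33.3 142.6]
[203.7 190.7] 6 [ 55.9 142.3]
[199.  192.3] 3 [ 67.9 142.5]
[217.5 192.5] 4 [ 26.8 161.3]
[190.1 201.2] 47 [ 95.9 159.4]
[159.6 208.6] 8 [168.4 150.9]
[0, 0] [326.5 155. ] [206.4 145.7]
[-0.0938, 0.054] [298.9 195.5] [246.2 148.7]
[0.0938, 0.054] [304.6 111.7] [178.5 170.4]
```

```bash
python3 - <<'E'
from h import *
s=np.load("scene.npz");t=np.load("top.npz")
C=np.array([.5613,-.2011]);r=np.radians(-4.56);R=np.array([[np.cos(r),-np.sin(r)],[np.sin(r),np.cos(r)]])
for n,p,z in(("sr tab",[-.075,-.032],.178),("sl tab",[.075,.032],.178),("wedge head",[0,0],.178),("sr ear end",[-.075,.05],.132)):
    w=[*(C+R@p),z];print(n,np.round(w,4),"top",proj(t,w).round(1),"scene",proj(s,w).round(1))
# edges along rack x: spacer ear tops/ wedge ears z=.132, tabs/head z=.178
for n,c in(("top",t),("scene",s)):
    im=c["color"].astype(np.float32)
    for lab,x0,ys,z in(("sr tab",-.075,(-.037,-.032,-.027),.178),("sr ear",-.075,(.0,.01,.02),.132),("wedge head",0,(-.006,0,.006),.178)):
        xs=np.arange(-.024,.025,.002); o=[]
        for x in xs:
            q=np.array([proj(c,[*(C+R@[x0+x,y]),z]) for y in ys],np.float32)
            o.append(cv2.remap(im,q[:,0][None],q[:,1][None],1).mean(axis=(0,1)))
        print(n,lab,[(round(x*1000),*map(int,v[[0,2]])) for x,v in zip(xs,np.array(o))])
E
```

```text
sr tab [ 0.484 -0.227  0.178] top [344.7 187.3] scene [227.  115.8]
sl tab [ 0.6386 -0.1752  0.178 ] top [317.8 113.6] scene [179.9 148.1]
wedge head [ 0.5613 -0.2011  0.178 ] top [331.1 150. ] scene [204.3 131.4]
sr ear end [ 0.4905 -0.1453  0.132 ] top [301.8 187. ] scene [239.2 148. ]
top sr tab [(-24, 135, 89), (-22, 141, 89), (-20, 145, 88), (-18, 146, 87), (-16, 143, 85), (-14, 134, 80), (-12, 122, 76), (-10, 117, 76), (-8, 116, 78), (-6, 123, 86), (-4, 146, 104), (-2, 166, 120), (0, 174, 127), (2, 174, 127), (4, 169, 121), (6, 157, 107), (8, 142, 94), (10, 134, 91), (12, 137, 92), (14, 143, 91), (16, 146, 89), (18, 148, 88), (20, 148, 88), (22, 149, 88), (24, 149, 88)]
top sr ear [(-24, 138, 85), (-22, 132, 80), (-20, 131, 79), (-18, 130, 78), (-16, 126, 76), (-14, 115, 70), (-12, 100, 61), (-10, 92, 57), (-8, 94, 61), (-6, 111, 77), (-4, 140, 105), (-2, 165, 127), (0, 174, 135), (2, 175, 136), (4, 175, 135), (6, 175, 132), (8, 175, 129), (10, 175, 128), (12, 175, 128), (14, 175, 128), (16, 175, 128), (18, 175, 128), (20, 175, 128), (22, 175, 128), (24, 175, 128)]
top wedge he
[... 892 characters left out ...]
5), (-12, 130, 41), (-10, 151, 38), (-8, 168, 48), (-6, 210, 98), (-4, 233, 143), (-2, 243, 166), (0, 245, 171), (2, 245, 166), (4, 220, 140), (6, 165, 94), (8, 124, 62), (10, 114, 54), (12, 117, 57), (14, 124, 58), (16, 132, 59), (18, 149, 55), (20, 164, 53), (22, 178, 49), (24, 190, 50)]
scene wedge head [(-24, 202, 64), (-22, 199, 61), (-20, 198, 59), (-18, 201, 62), (-16, 204, 64), (-14, 222, 81), (-12, 239, 101), (-10, 241, 105), (-8, 239, 105), (-6, 240, 105), (-4, 241, 106), (-2, 241, 107), (0, 241, 107), (2, 242, 110), (4, 242, 112), (6, 242, 113), (8, 244, 116), (10, 242, 113), (12, 213, 93), (14, 180, 74), (16, 212, 90), (18, 242, 107), (20, 240, 103), (22, 196, 69), (24, 173, 80)]
```

step_arm(
  targets=[
    [1, 1, 1, 0.22, 0.368],
    [1, 1, 1, 0.22, 0.368],
    [1, 1, 1, 0.22, 0.368],
    [1, 1, 1, 0.22, 0.368],
    [1, 1, 1, 0.22, 0.368],
    [0, 1, 1, 0.22, 0.368],
    [0, 1, 1, 0.22, 0.368],
    [0, 1, 1, 0.22, 0.368],
    [0, 1, 1, 0.22, 0.368],
    [0, 1, 1, 0.22, 0.368],
  ],
)

```text
time_s: 1.1
position: [0.4556, -0.34, 0.2511]
tcp_rot: [[0.081, 0.997, -0.001], [0.997, -0.081, 0.0], [0.0, -0.001, -1.0]]
force: [0.2, -1.1, -0.8]
opening: 0.634
grasp_force: 0.0
```

step_arm(
  targets=[
    [0, 0.112, 0.452, 0, 0],
    [0, 0.112, 0.452, 0, 0],
    [0, 0.112, 0.452, 0, 0],
    [0, 0.112, 0.452, 0, 0],
    [0, 0.112, 0.452, -0.15, 0],
    [0, 0.112, 0.452, -0.3, 0],
    [0, 0.112, 0.452, -0.392, 0],
    [0, 0.112, 0.452, -0.392, 0],
    [-1, 0.112, 0.452, -0.392, 0],
    [-1, 0.112, 0.452, -0.392, 0],
    [-1, 0.112, 0.452, -0.392, 0],
    [-1, 0.112, 0.452, -0.392, 0],
    [-1, 0.112, 0.452, -0.392, 0],
    [-1, 0.112, 0.452, -0.392, 0],
  ],
)

```text
time_s: 2.5
position: [0.4842, -0.2271, 0.154]
tcp_rot: [[0.079, 0.997, 0.001], [0.997, -0.079, -0.001], [-0.0, 0.001, -1.0]]
force: [0.2, 0.3, -0.4]
opening: 0.053
grasp_force: 0.0
```

```bash
python3 - <<'E'
from h import *
c=capture("scene");t=capture("top");print({k:read_state()[k] for k in("opening","grasp_force","position")})
a=cv2.resize(c["color"][70:190,150:280,::-1],(400,369),interpolation=2);b=cv2.resize(t["color"][95:225,270:400,::-1],(369,369),interpolation=2)
cv2.imwrite("pics/c.png",np.hstack([a,b]))
E
```

```text
{'opening': 0.018166123146875435, 'grasp_force': 0.0, 'position': array([ 0.48403928, -0.22696612,  0.15372113])}
```

View pics/c.png

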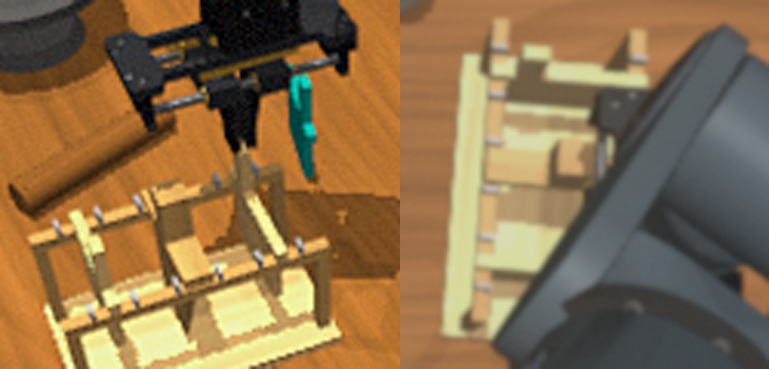

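```bash
python3 - <<'E'
from h import *
c=capture("scene");p=read_state()["position"]
print(read_state()["opening"],read_state()["grasp_force"])
for dz in(-.008,0,.011,.062): print(dz,proj(c,p+[0,0,dz]).round(1), ((proj(c,p+[0,0,dz])-[150,70])*400/130).round(0))
cv2.imwrite("pics/d.png",np.hstack([cv2.resize(x["color"][90:165,195:260,::-1],(390,450),interpolation=2) for x in(np.load("scene.npz"),c)]))
E
```

```text
0.011479593030238336 0.0
-0.008 [227.8 124.9] [239. 169.]
0 [227.6 122.7] [239. 162.]
0.011 [227.3 119.6] [238. 153.]
0.062 [226.  104.7] [234. 107.]
```

View pics/d.png

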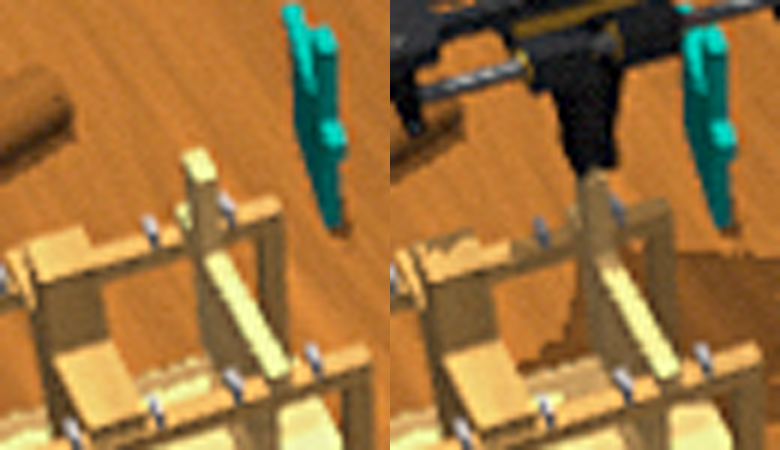

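The fingers seem to have closed on nothing: the opening is near 0, and the tips end at display (595,172), right at the tab top. I'll check the tab's y extent in both views.

```bash
python3 - <<'E'
from h import *
s=np.load("scene.npz");t=np.load("top.npz");print(read_state()["opening"],read_state()["force"].round(2))
C=np.array([.5613,-.2011]);r=np.radians(-4.56);R=np.array([[np.cos(r),-np.sin(r)],[np.sin(r),np.cos(r)]])
for n,c in(("top",t),("scene",s)):
    im=c["color"].astype(np.float32)
    for lab,x0,z in(("sr",-.075,.178),("sl",.075,.178),("wedge",0,.178)):
        o=[]
        for y in np.arange(-.06,.061,.004):
            q=np.array([proj(c,[*(C+R@[x0+x,y]),z]) for x in(-.002,0,.002)],np.float32)
            v=cv2.remap(im,q[:,0][None],q[:,1][None],1).mean(axis=(0,1)); o.append((round(y*1000),int(v[0]),int(v[2])))
        print(n,lab,o)
E
```

```text
0.011479593030238336 [ 0.09 -0.67 -1.16]
top sr [(-60, 144, 63), (-56, 144, 64), (-52, 144, 64), (-48, 151, 77), (-44, 171, 106), (-40, 172, 115), (-36, 171, 120), (-32, 170, 124), (-28, 171, 129), (-24, 172, 131), (-20, 140, 102), (-16, 109, 71), (-12, 149, 99), (-8, 173, 122), (-4, 175, 126), (0, 175, 124), (4, 175, 123), (8, 175, 128), (12, 175, 129), (16, 175, 127), (20, 175, 127), (24, 175, 134), (28, 175, 139), (32, 176, 139), (36, 175, 137), (40, 175, 140), (44, 175, 140), (48, 175, 140), (52, 174, 133), (56, 173, 117), (60, 174, 114)]
top sl [(-60, 144, 63), (-56, 145, 63), (-52, 145, 66), (-48, 135, 84), (-44, 122, 95), (-40, 117, 92), (-36, 100, 69), (-32, 79, 45), (-28, 76, 43), (-24, 86, 45), (-20, 121, 55), (-16, 139, 63), (-12, 140, 65), (-8, 139, 64), (-4, 139, 64), (0, 138, 64), (4, 138, 63), (8, 140, 64), (12, 141, 64), (16, 143, 65), (20, 149, 78), (24, 165, 111), (28, 169, 119), (32, 168, 123), (36, 168, 127), (40, 158, 117), (44, 126, 70), (48, 137, 65), (52, 133, 75), (56, 126, 92), (60, 123, 94)]
top wedge [(-60, 129, 57), (-56, 129, 58), (-52, 139, 68), (-48, 1
[... 1218 characters left out ...]
1), (12, 240, 131), (16, 218, 122), (20, 188, 105), (24, 206, 113), (28, 243, 147), (32, 242, 151), (36, 240, 159), (40, 244, 166), (44, 219, 137), (48, 140, 67), (52, 138, 64), (56, 143, 69), (60, 146, 69)]
scene wedge [(-60, 98, 26), (-56, 129, 36), (-52, 179, 46), (-48, 191, 48), (-44, 191, 51), (-40, 190, 49), (-36, 191, 51), (-32, 193, 52), (-28, 196, 51), (-24, 197, 49), (-20, 197, 49), (-16, 198, 48), (-12, 220, 75), (-8, 240, 105), (-4, 241, 107), (0, 240, 108), (4, 241, 107), (8, 244, 110), (12, 240, 104), (16, 166, 67), (20, 109, 43), (24, 118, 48), (28, 118, 46), (32, 116, 46), (36, 116, 47), (40, 116, 46), (44, 115, 49), (48, 116, 51), (52, 117, 49), (56, 131, 50), (60, 202, 80)]
```

step_arm(
  targets=[
    [-1, 0, 0, 0.08, 0],
    [-1, 0, 0, 0.16, 0],
    [-1, 0, 0, 0.16, 0],
    [-1, 0, 0, 0.16, 0],
    [-1, 0, 0, 0.16, 0],
  ],
)

```text
time_s: 3.15
position: [0.4833, -0.2265, 0.1926]
tcp_rot: [[0.079, 0.997, -0.002], [0.997, -0.079, 0.001], [0.001, -0.002, -1.0]]
force: [0.0, 0.1, 0.2]
opening: 0.007
grasp_force: 0.0
```

```bash
python3 - <<'E'
from h import *
c=capture("scene");p=read_state()["position"];print(read_state()["opening"],read_state()["grasp_force"],p,proj(c,p-[0,0,.008]))
cv2.imwrite("pics/e.png",cv2.resize(c["color"][70:165,185:265,::-1],(505,600),interpolation=2))
E
```

```text
0.005686131146908698 0.0 [ 0.48324082 -0.22650792  0.19246559] [227.17506571 113.97665029]
```

View pics/e.png

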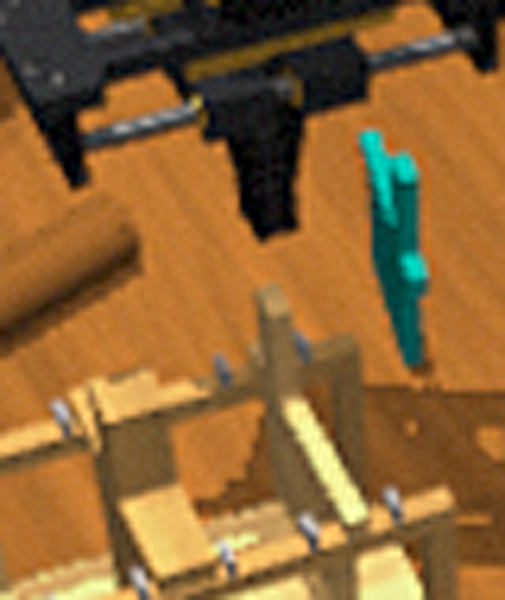

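The tips show at display (265,238), row 107.7. The tool data put them at row 114, so the fingertips are really about 30 mm higher than stated. The spacer is still hanging undisturbed. Fingers straddling the spacer have free space below, so I'll grip lower.

step_arm(
  targets=[
    [0, 0, 0.008, 0, 0],
    [0, 0, 0.008, 0, 0],
    [0, 0, 0.008, 0, 0],
    [0, 0, 0.008, 0, 0],
    [0, 0, 0.008, 0, 0],
    [0, 0, 0.008, 0, 0],
    [0, 0, 0.008, -0.1, 0],
    [0, 0, 0.008, -0.2, 0],
    [0, 0, 0.008, -0.288, 0],
    [0, 0, 0.008, -0.288, 0],
    [-1, 0, 0.008, -0.288, 0],
    [-1, 0, 0.008, -0.288, 0],
    [-1, 0, 0.008, -0.288, 0],
    [-1, 0, 0.008, -0.288, 0],
    [-1, 0, 0.008, -0.288, 0],
    [-1, 0, 0.008, -0.288, 0],
    [-1, 0, 0.008, -0.288, 0],
  ],
)

```text
time_s: 4.9
position: [0.4843, -0.2253, 0.1221]
tcp_rot: [[0.079, 0.997, 0.001], [0.997, -0.079, -0.001], [-0.001, 0.001, -1.0]]
force: [-0.4, 0.7, 3.9]
opening: 0.106
grasp_force: 30.0
```

step_arm(
  targets=[
    [-1, 0, 0, 0.1, 0],
    [-1, 0, 0, 0.2, 0],
    [-1, 0, 0, 0.3, 0],
    [-1, 0, 0, 0.4, 0],
    [-1, 0, 0, 0.4, 0],
    [-1, 0.03, 0.15, 0.4, -0.01],
    [-1, 0.04, 0.3, 0.4, -0.02],
    [-1, 0.06, 0.45, 0.4, -0.03],
    [-1, 0.06, 0.6, 0.4, -0.045],
    [-1, 0.06, 0.75, 0.4, -0.045],
    [-1, 0.06, 0.84, 0.4, -0.045],
    [-1, 0.06, 0.84, 0.4, -0.045],
    [-1, 0.06, 0.84, 0.4, -0.045],
  ],
)

```text
time_s: 6.2
position: [0.4984, -0.0149, 0.2206]
tcp_rot: [[0.217, 0.976, -0.002], [0.976, -0.217, -0.0], [-0.001, -0.002, -1.0]]
force: [-0.2, 0.5, -0.5]
opening: 0.113
grasp_force: 30.0
```

step_arm(
  targets=[
    [-1, 0.02, 0.16, 0, 0],
    [-1, 0.03, 0.32, 0, 0],
    [-1, 0.04, 0.48, 0, 0],
    [-1, 0.05, 0.64, 0, 0],
    [-1, 0.059, 0.75, 0, -0.001],
    [-1, 0.059, 0.805, 0, -0.001],
    [-1, 0.059, 0.805, -0.1, -0.001],
    [-1, 0.059, 0.805, -0.16, -0.001],
    [-1, 0.059, 0.805, -0.16, -0.001],
    [-1, 0.059, 0.805, -0.16, -0.001],
  ],
)

```text
time_s: 7.2
position: [0.5141, 0.185, 0.1814]
tcp_rot: [[0.223, 0.975, -0.001], [0.975, -0.223, -0.0], [-0.001, -0.0, -1.0]]
force: [0.1, -0.7, -0.1]
opening: 0.112
grasp_force: 30.0
```

```bash
python3 - <<'E'
from h import *
c=capture("scene");t=capture("top");np.savez("s2.npz",**c);np.savez("t2.npz",**t);print(read_state()["position"],read_state()["opening"])
b=[cv2.resize(x["color"][y:y+100,X:X+110,::-1],(400,364),interpolation=2) for x,X,y in((c,255,215),(t,100,135))]
cv2.imwrite("pics/f.png",np.hstack(b))
E
```

```text
[0.51476983 0.18543186 0.18236352] 0.11139347933741792
```

View pics/f.png

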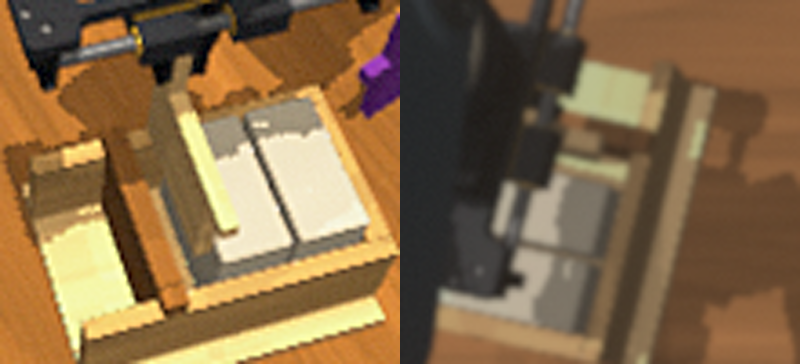

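The spacer hangs upright above the gap, with its near ear end at left crop (230,232). I'll check that point numerically.

```bash
python3 - <<'E'
from h import *
c=np.load("s2.npz");p=np.array([.5145,.1853,.1819]);a=np.radians(-12.85);ex=np.array([np.cos(a),np.sin(a),0]);ey=np.array([-ex[1],ex[0],0])
o=p+.0303*ey-[0,0,.002]
for n,q in(("+x end",o+.06*ey+.005*ex+[0,0,.012]),("-x end",o+.06*ey-.005*ex+[0,0,.012])): print(n,((proj(c,q)-[255,215])*400/110).round(0))
im=c["color"].astype(np.float32)
for y in(0,.03,.05):
    for z in (.191,):
        print(y,[(x,int(im[tuple(np.round(proj(c,o+y*ey+x/1000*ex+[0,0,.012])).astype(int)[::-1])][2])) for x in range(-14,15,2)])
print([(y,int(im[tuple(np.round(proj(c,o+y/1000*ey+[0,0,.012])).astype(int)[::-1])][2])) for y in range(40,76,2)])
F=np.array([.5087,.2185]);b=np.radians(-12.7);print("frame xy",(o[:2]-F)@np.array([[np.cos(b),-np.sin(b)],[np.sin(b),np.cos(b)]]))
E
```

```text
+x end [216. 223.]
-x end [234. 218.]
0 [(-14, 65), (-12, 65), (-10, 66), (-8, 55), (-6, 119), (-4, 160), (-2, 166), (0, 161), (2, 164), (4, 100), (6, 47), (8, 57), (10, 54), (12, 57), (14, 54)]
0.03 [(-14, 195), (-12, 201), (-10, 201), (-8, 201), (-6, 175), (-4, 163), (-2, 160), (0, 176), (2, 183), (4, 112), (6, 43), (8, 58), (10, 56), (12, 63), (14, 55)]
0.05 [(-14, 200), (-12, 204), (-10, 200), (-8, 207), (-6, 186), (-4, 169), (-2, 179), (0, 183), (2, 188), (4, 142), (6, 51), (8, 58), (10, 58), (12, 61), (14, 60)]
[(40, 179), (42, 189), (44, 173), (46, 175), (48, 174), (50, 183), (52, 179), (54, 183), (56, 179), (58, 182), (60, 187), (62, 172), (64, 48), (66, 96), (68, 177), (70, 208), (72, 200), (74, 204)]
frame xy [ 0.01303632 -0.00081274]
```

step_arm(
  targets=[
    [-1, -0.004, 0, -0.08, 0],
    [-1, -0.004, 0, -0.16, 0],
    [-1, -0.004, 0, -0.22, 0],
    [-1, -0.004, 0, -0.27, 0],
    [-1, -0.004, 0, -0.31, 0],
    [-1, -0.004, 0, -0.34, 0],
    [-1, -0.004, 0, -0.365, 0],
    [-1, -0.004, 0, -0.385, 0],
    [-1, -0.004, 0, -0.396, 0],
    [-1, -0.004, 0, -0.396, 0],
  ],
)

```text
time_s: 8.3
position: [0.5129, 0.1862, 0.0825]
tcp_rot: [[0.222, 0.975, 0.0], [0.975, -0.222, 0.0], [0.0, 0.0, -1.0]]
force: [0.6, -0.9, -0.8]
opening: 0.111
grasp_force: 30.0
```

step_arm(
  targets=[
    [-1, 0.008, -0.002, -0.001, 0],
    [-1, 0.016, -0.004, -0.001, 0],
    [-1, 0.018, -0.004, -0.001, 0],
    [-1, 0.018, -0.004, -0.001, 0],
  ],
)

```text
time_s: 8.7
position: [0.5175, 0.1852, 0.0825]
tcp_rot: [[0.222, 0.975, 0.0], [0.975, -0.222, 0.0], [0.0, 0.0, -1.0]]
force: [-0.1, -0.5, 0.3]
opening: 0.112
grasp_force: 30.0
```

step_arm(
  targets=[
    [-1, 0.004, -0.001, -0.001, 0],
    [-1, 0.008, -0.002, -0.001, 0],
    [-1, 0.008, -0.002, -0.001, 0],
  ],
)

```text
time_s: 9.0
position: [0.5193, 0.1847, 0.0821]
tcp_rot: [[0.222, 0.975, 0.0], [0.975, -0.222, -0.0], [0.0, 0.0, -1.0]]
force: [0.2, 0.7, 0.7]
opening: 0.112
grasp_force: 30.0
```

step_arm(
  targets=[
    [-1, 0.004, -0.001, -0.001, 0],
    [-1, 0.008, -0.002, -0.001, 0],
    [-1, 0.008, -0.002, -0.001, 0],
  ],
)

```text
time_s: 9.3
position: [0.5203, 0.1844, 0.0821]
tcp_rot: [[0.221, 0.975, -0.002], [0.975, -0.221, 0.0], [-0.0, -0.002, -1.0]]
force: [-2.8, 1.0, 4.3]
opening: 0.117
grasp_force: 30.0
```

step_arm(
  targets=[
    [-0.2, -0.004, 0.001, 0, 0],
    [-0.2, -0.004, 0.001, 0, 0],
    [-0.2, -0.004, 0.001, 0, 0],
    [-0.2, -0.004, 0.001, 0, 0],
    [-0.2, -0.004, 0.001, 0, 0],
    [-0.2, -0.004, 0.001, 0.1, 0],
    [-0.2, -0.004, 0.001, 0.25, 0],
    [-0.2, -0.004, 0.001, 0.4, 0],
    [-0.2, -0.004, 0.001, 0.5, 0],
    [0.5, 0.05, -0.18, 0.64, 0.02],
    [0.5, 0.1, -0.36, 0.66, 0.046],
    [0.5, 0.16, -0.54, 0.66, 0.046],
    [0.5, 0.16, -0.72, 0.66, 0.046],
    [0.5, 0.16, -0.9, 0.66, 0.046],
    [0.5, 0.16, -1, 0.66, 0.046],
    [0.5, 0.16, -1, 0.66, 0.046],
  ],
)

```text
time_s: 10.9
position: [0.5615, -0.0696, 0.2466]
tcp_rot: [[0.084, 0.996, 0.0], [0.996, -0.084, -0.001], [-0.001, 0.001, -1.0]]
force: [0.4, 0.7, -0.4]
opening: 0.746
grasp_force: 0.0
```

```bash
python3 - <<'E'
from h import *
t=capture("top");c=capture("scene");np.savez("s3.npz",**c);np.savez("t3.npz",**t)
b=[cv2.resize(x["color"][y:y+100,X:X+110,::-1],(400,364),interpolation=2) for x,X,y in((c,255,215),(t,100,135))]
cv2.imwrite("pics/g.png",np.hstack(b));print(read_state()["position"],read_state()["opening"])
E
```

```text
[ 0.5609793  -0.06602302  0.24657816] 0.7472972797657157
```

View pics/g.png

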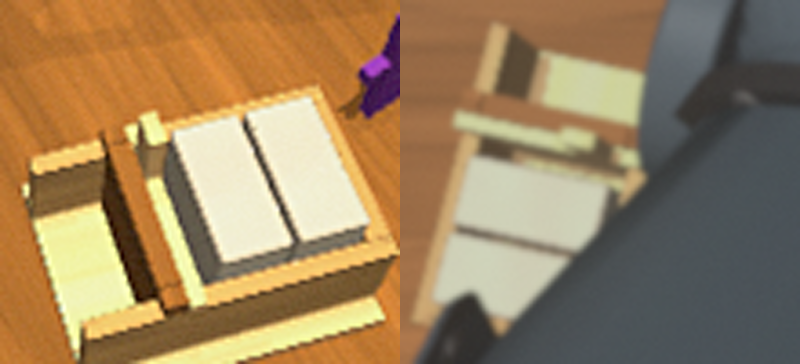

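The spacer hangs flat against the backboard: left crop (175,220), right crop (540,130). Next is the wedge.

step_arm(
  targets=[
    [0.4, 0, -0.18, 0, 0.0015],
    [0.4, 0, -0.36, 0, 0.0015],
    [0.4, 0, -0.54, 0, 0.0015],
    [0.4, 0, -0.54, 0, 0.0015],
    [0.4, 0, -0.54, 0, 0.0015],
    [0.4, 0, -0.54, -0.15, 0.0015],
    [0.4, 0, -0.54, -0.3, 0.0015],
    [0.4, 0, -0.54, -0.42, 0.0015],
    [0.4, 0, -0.54, -0.516, 0.0015],
    [0.4, 0, -0.54, -0.516, 0.0015],
    [0.4, 0, -0.54, -0.516, 0.0015],
  ],
)

```text
time_s: 12.1
position: [0.5615, -0.1988, 0.1181]
tcp_rot: [[0.072, 0.997, -0.0], [0.997, -0.072, 0.001], [0.001, -0.001, -1.0]]
force: [0.1, -0.4, 0.6]
opening: 0.698
grasp_force: 0.0
```

step_arm(
  targets=[
    [-1, 0, 0, 0, 0],
    [-1, 0, 0, 0, 0],
    [-1, 0, 0, 0, 0],
    [-1, 0, 0, 0, 0],
    [-1, 0, 0, 0, 0],
    [-1, 0, 0, 0, 0],
    [-1, 0, 0, 0, 0],
    [-1, 0, 0, 0, 0],
  ],
)

```text
time_s: 12.9
position: [0.5616, -0.2011, 0.1181]
tcp_rot: [[0.074, 0.997, 0.001], [0.997, -0.074, -0.0], [-0.0, 0.001, -1.0]]
force: [-0.2, -0.7, 3.5]
opening: 0.3
grasp_force: 29.9
```

step_arm(
  targets=[
    [-1, 0, 0, 0.08, 0],
    [-1, 0, 0, 0.18, 0],
    [-1, 0, 0, 0.3, 0],
    [-1, 0, 0, 0.42, 0],
    [-1, 0, 0, 0.5, 0],
    [-1, 0, 0, 0.5, 0],
    [-1, -0.03, 0.14, 0.5, -0.01],
    [-1, -0.06, 0.28, 0.5, -0.02],
    [-1, -0.09, 0.42, 0.5, -0.03],
    [-1, -0.12, 0.56, 0.5, -0.04],
    [-1, -0.15, 0.7, 0.5, -0.047],
    [-1, -0.18, 0.84, 0.5, -0.047],
    [-1, -0.18, 0.84, 0.5, -0.047],
    [-1, -0.18, 0.84, 0.5, -0.047],
  ],
)

```text
time_s: 14.3
position: [0.5151, 0.0098, 0.2414]
tcp_rot: [[0.218, 0.976, -0.003], [0.976, -0.218, -0.0], [-0.001, -0.003, -1.0]]
force: [0.5, 0.3, -1.5]
opening: 0.303
grasp_force: 29.9
```

step_arm(
  targets=[
    [-1, -0.01, 0.14, 0, 0],
    [-1, -0.02, 0.28, 0, 0],
    [-1, -0.03, 0.42, 0, 0],
    [-1, -0.035, 0.56, 0, 0],
    [-1, -0.035, 0.7, 0, 0],
    [-1, -0.035, 0.8, 0, 0],
    [-1, -0.035, 0.838, 0, 0],
    [-1, -0.035, 0.838, 0, 0],
    [-1, -0.035, 0.838, -0.05, 0],
    [-1, -0.035, 0.838, -0.1, 0],
    [-1, -0.035, 0.838, -0.1, 0],
    [-1, -0.035, 0.838, -0.1, 0],
  ],
)

```text
time_s: 15.5
position: [0.507, 0.2177, 0.2168]
tcp_rot: [[0.221, 0.975, -0.002], [0.975, -0.221, -0.001], [-0.001, -0.002, -1.0]]
force: [-0.4, -0.7, -1.8]
opening: 0.305
grasp_force: 29.9
```

```bash
python3 - <<'E'
from h import *
c=capture("scene");t=capture("top");np.savez("s4.npz",**c);p=read_state()["position"];R=read_state()["tcp_rot"];print(p,np.degrees(np.arctan2(R[1,1],R[0,1])),read_state()["opening"])
b=[cv2.resize(c["color"][180:310,245:375,::-1],(600,600),interpolation=2)]
cv2.imwrite("pics/i.png",np.hstack(b))
a=np.radians(-12.75);ex=np.array([np.cos(a),np.sin(a),0]);ey=np.array([-ex[1],ex[0],0]);o=p+[0,0,.002]
for n,q in(("ear +x top end",o+.06*ey+.01325*ex+[0,0,.012]),("ear -x top end",o+.06*ey-.01325*ex+[0,0,.012]),("tip flat",o+.03*ey+.01325*ex-[0,0,.09]),("tip taper",o+.03*ey+.00925*ex-[0,0,.09])): print(n,((proj(c,q)-[245,180])*600/130).round(0))
F=np.array([.5087,.2185]);b=np.radians(-12.7);print("frame xy",(o[:2]-F)@np.array([[np.cos(b),-np.sin(b)],[np.sin(b),np.cos(b)]]))
E
```

```text
[0.50768355 0.21819749 0.21774646] -12.75308141683055 0.3045279825739456
ear +x top end [347. 398.]
ear -x top end [411. 382.]
tip flat [291. 440.]
tip taper [300. 438.]
frame xy [-0.00092508 -0.00051857]
```

View pics/i.png

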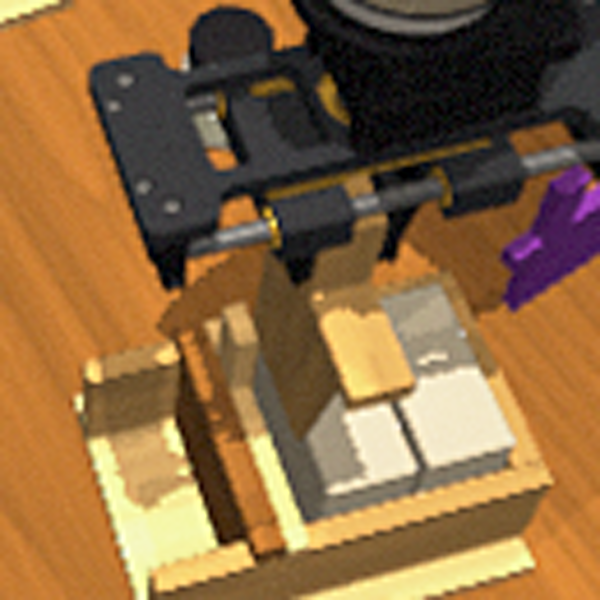

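The wedge is upright over the gap. Its near ear end is at (347,404)/(411,385) and its tip near (300,440), within 1 px of the prediction. I'll lower it now.

step_arm(
  targets=[
    [-1, 0, 0, -0.05, 0],
    [-1, 0, 0, -0.1, 0],
    [-1, 0, 0, -0.14, 0],
    [-1, 0, 0, -0.17, 0],
    [-1, 0, 0, -0.2, 0],
    [-1, 0, 0, -0.22, 0],
    [-1, 0, 0, -0.22, 0],
  ],
)

```text
time_s: 16.3
position: [0.507, 0.2186, 0.1619]
tcp_rot: [[0.22, 0.975, -0.002], [0.976, -0.22, -0.0], [-0.001, -0.001, -1.0]]
force: [-0.3, 0.2, -1.6]
opening: 0.3
grasp_force: 29.9
```

step_arm(
  targets=[
    [-1, 0.002, 0, 0, 0],
    [-1, 0.004, -0.001, 0, 0],
    [-1, 0.004, -0.001, 0, 0],
  ],
)

```text
time_s: 16.6
position: [0.5088, 0.2185, 0.1632]
tcp_rot: [[0.22, 0.975, 0.001], [0.975, -0.22, 0.0], [0.0, 0.001, -1.0]]
force: [0.6, 0.3, -2.3]
opening: 0.303
grasp_force: 29.9
```

step_arm(
  targets=[
    [-1, 0, 0, -0.02, 0],
    [-1, 0, 0, -0.04, 0],
    [-1, 0, 0, -0.06, 0],
    [-1, 0, 0, -0.06, 0],
  ],
)

```text
time_s: 17.0
position: [0.5087, 0.2182, 0.147]
tcp_rot: [[0.22, 0.976, -0.0], [0.976, -0.22, -0.0], [-0.0, 0.0, -1.0]]
force: [0.7, -0.1, -1.8]
opening: 0.303
grasp_force: 29.9
```

step_arm(
  targets=[
    [-1, 0, 0, -0.01, 0],
    [-1, 0, 0, -0.02, 0],
    [-1, 0, 0, -0.02, 0],
  ],
)

```text
time_s: 17.3
position: [0.5088, 0.2185, 0.1428]
tcp_rot: [[0.22, 0.976, 0.001], [0.976, -0.22, 0.0], [0.0, 0.001, -1.0]]
force: [0.0, 0.5, -2.2]
opening: 0.298
grasp_force: 29.9
```

step_arm(
  targets=[
    [-1, 0, 0, -0.01, 0],
    [-1, 0, 0, -0.02, 0],
    [-1, 0, 0, -0.02, 0],
  ],
)

```text
time_s: 17.6
position: [0.5088, 0.2185, 0.1376]
tcp_rot: [[0.22, 0.975, 0.001], [0.975, -0.22, 0.0], [0.0, 0.001, -1.0]]
force: [1.1, 0.9, -1.7]
opening: 0.3
grasp_force: 29.9
```

step_arm(
  targets=[
    [-1, 0, 0, -0.006, 0],
    [-1, 0, 0, -0.012, 0],
    [-1, 0, 0, -0.012, 0],
  ],
)

```text
time_s: 17.9
position: [0.5088, 0.2184, 0.1346]
tcp_rot: [[0.22, 0.975, 0.001], [0.975, -0.22, -0.0], [0.0, 0.001, -1.0]]
force: [1.0, -0.0, -0.6]
opening: 0.302
grasp_force: 29.9
```

step_arm(
  targets=[
    [-1, 0, 0, -0.006, 0],
    [-1, 0, 0, -0.012, 0],
    [-1, 0, 0, -0.012, 0],
  ],
)

```text
time_s: 18.2
position: [0.5087, 0.2184, 0.1316]
tcp_rot: [[0.22, 0.975, 0.0], [0.975, -0.22, -0.0], [0.0, 0.0, -1.0]]
force: [1.1, -0.3, -1.0]
opening: 0.301
grasp_force: 29.9
```

step_arm(
  targets=[
    [-1, 0, 0, -0.004, 0],
    [-1, 0, 0, -0.008, 0],
    [-1, 0, 0, -0.008, 0],
  ],
)

```text
time_s: 18.5
position: [0.509, 0.2184, 0.1302]
tcp_rot: [[0.22, 0.976, 0.001], [0.976, -0.22, -0.0], [0.0, 0.001, -1.0]]
force: [1.7, -1.2, 2.9]
opening: 0.31
grasp_force: 29.9
```

step_arm(
  targets=[
    [-1, 0, 0, -0.004, 0],
    [-1, 0, 0, -0.008, 0],
    [-1, 0, 0, -0.008, 0],
  ],
)

```text
time_s: 18.8
position: [0.5094, 0.2185, 0.1291]
tcp_rot: [[0.22, 0.976, 0.002], [0.976, -0.22, 0.0], [0.001, 0.002, -1.0]]
force: [1.1, 0.1, 9.3]
opening: 0.304
grasp_force: 30.0
```

step_arm(
  targets=[
    [-1, 0, 0, -0.004, 0],
    [-1, 0, 0, -0.004, 0],
    [-1, 0, 0, -0.004, 0],
  ],
)

```text
time_s: 19.1
position: [0.5096, 0.2185, 0.1286]
tcp_rot: [[0.22, 0.976, 0.003], [0.976, -0.22, 0.0], [0.001, 0.003, -1.0]]
force: [0.7, -1.1, 10.8]
opening: 0.302
grasp_force: 30.0
```

step_arm(
  targets=[
    [-1, 0.001, 0, -0.006, 0],
    [-1, 0.002, 0, -0.012, 0],
    [-1, 0.002, 0, -0.012, 0],
    [-1, 0.002, 0, -0.012, 0],
  ],
)

```text
time_s: 19.5
position: [0.51, 0.2187, 0.1274]
tcp_rot: [[0.22, 0.976, 0.003], [0.976, -0.22, 0.0], [0.001, 0.003, -1.0]]
force: [-3.2, -1.1, 22.4]
opening: 0.302
grasp_force: 30.0
```

```bash
cat > chk.py <<'E'
from h import *
c=capture("scene");st=read_state();print(st["position"],st["force"].round(1),st["grasp_force"],"tilt",np.degrees(np.arccos(-st["tcp_rot"][2,2])))
F=np.array([.5087,.2185]);a=np.radians(-12.7);ex=np.array([np.cos(a),np.sin(a)]);ey=np.array([-ex[1],ex[0]])
for n,k in(("start",np.load("scene.npz")),("now",c)):
    im=cv2.cvtColor(k["color"],cv2.COLOR_RGB2GRAY).astype(np.float32)
    o=[]
    for x in np.arange(-.056,-.035,.001):
        q=np.array([proj(k,[*(F+ex*x+ey*y),.1]) for y in np.linspace(.02,.042,9)],np.float32)
        o.append((round(x*1000),int(cv2.remap(im,q[:,0][None],q[:,1][None],1).mean())))
    print(n,o)
E
python3 chk.py
```

```text
[0.50998542 0.21868606 0.12738665] [-1.8 -1.9 22.6] 30.04597132327035 tilt 0.1872767632642942
start [(-56, 235), (-55, 237), (-54, 237), (-53, 230), (-52, 209), (-51, 171), (-50, 128), (-49, 93), (-48, 79), (-47, 97), (-46, 151), (-45, 199), (-44, 226), (-43, 236), (-42, 237), (-41, 235), (-40, 233), (-39, 232), (-38, 232), (-37, 232), (-36, 232)]
now [(-56, 235), (-55, 233), (-54, 229), (-53, 217), (-52, 192), (-51, 173), (-50, 175), (-49, 193), (-48, 209), (-47, 219), (-46, 220), (-45, 222), (-44, 223), (-43, 223), (-42, 222), (-41, 221), (-40, 220), (-39, 220), (-38, 219), (-37, 218), (-36, 217)]
```

step_arm(
  targets=[
    [-1, 0, 0, -0.004, 0],
    [-1, 0, 0, -0.006, 0],
    [-1, 0, 0, -0.006, 0],
    [-1, 0, 0, -0.006, 0],
  ],
)

```text
time_s: 19.95
position: [0.51, 0.2187, 0.1273]
tcp_rot: [[0.219, 0.976, 0.004], [0.976, -0.219, 0.001], [0.001, 0.004, -1.0]]
force: [-3.8, -2.9, 30.7]
opening: 0.303
grasp_force: 30.0
```

```bash
python3 chk.py
```

```text
[0.51007001 0.21873481 0.12728732] [-4.3 -2.2 29.9] 30.047929182182997 tilt 0.2296325640339883
start [(-56, 235), (-55, 237), (-54, 237), (-53, 230), (-52, 209), (-51, 171), (-50, 128), (-49, 93), (-48, 79), (-47, 97), (-46, 151), (-45, 199), (-44, 226), (-43, 236), (-42, 237), (-41, 235), (-40, 233), (-39, 232), (-38, 232), (-37, 232), (-36, 232)]
now [(-56, 235), (-55, 234), (-54, 229), (-53, 216), (-52, 192), (-51, 174), (-50, 176), (-49, 193), (-48, 209), (-47, 219), (-46, 221), (-45, 222), (-44, 223), (-43, 223), (-42, 222), (-41, 221), (-40, 220), (-39, 220), (-38, 220), (-37, 219), (-36, 218)]
```

The stack is rigid: 1.5 mm more push moved the wedge only 0.1 mm and added 8 N, and the seam did not change. So the mould is shut.

```bash
python3 -c "
from rig import *
print(hand_in())"
```

```text
the job is handed in; nothing more can be done
None
```

The job is handed in, with no result returned: one spacer (`spacer_right`) hangs against the backboard, and the wedge, still gripped at 30 N, is bound under a push of about 30 N with the mould seam showing closed.

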